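# Change over the vacuum sanding bed

## Robot

A 6-joint arm with a two-finger parallel gripper is mounted at the origin on a cart in front of the work surface, level with it; the furniture and walls round the work are solid. World frame = base frame: x ahead of the robot, y to its left, z up, the work surface at z = 0. Lengths are in m, angles in rad, forces in N, time in s.
With the tool pointing down it reaches from about 0.35 to 0.975 m from the base axis. Payload 4.9 kg.
Tool frame: the origin (TCP) lies between the finger pads; the fingertips stand 14 mm ahead of it and the grasp point (between the pads) lies 5 mm behind it (manip.tcp_to_tips is the distance from the TCP to the fingertips, in m); z points along the fingers, y is the line along which they close (so a half turn about z gives the same grasp; the last joint's range is limited). The gripper opens to 85 mm and grips with 20 to 120 N. Pads are 22 mm wide; open, the fingers measure 114 mm over their backs; the gripper's body (76 mm by 85 mm) begins 54 mm behind the grasp point. The pads swing forward as they close: fully open they stand 13 mm farther back than shut.
Start: joints at [1.084, 0.053, 1.613, -0, 1.476, -0.119], TCP at [0.225, 0.583, 0.245] pointing down, gripper open.
Joint ranges: [-3.01, 3.01], [-1.01, 2.22], [0.06, 2.58], [-1.02, 4.17], [0.09, 2.62], [-3.14, 3.14]. Speed limits (rad/s): [2.57, 2.57, 3.14, 3.14, 3.14, 3.14].

## Interface

Orientations are given as a unit quaternion [w, x, y, z].
In Python, from plant import manip gives the robot as it stands.
- The arm moves only by the tool servo_tool, never from a script. Its argument "moves" is a list that holds one entry, the list of rows, each a list of 7 numbers: the shift along the tool's x, y, z in mm, then the turn, a rotation vector about the tool's x, y, z in degrees, then the finger opening in mm, from 0 to 85.4. In form: [[[x, y, z, ax, ay, az, fingers], ...]]. A call has 1 to 12 rows; each row shifts and turns the commanded pose from where the row before left it, along the tool's axes as they then stand; what a row does not reach is not made up. A row lasts 1/8 s, in which the tool goes at most 62.5 mm and 10.7 degrees, less where a joint would pass 70% of its speed; a pose out of reach is approached as far as the arm can. A call with a gripper value outside its range is refused whole. The fingers move at their own pace and stop on an object; the grip force is fixed at half the most. Time passes only in rows, so rows that do not move let the fingers close. It gives the time, the measured TCP pose, the force, the opening and the grip force at its end, in the units of the state.
- manip.state(): the state, without advancing time (a new reading comes with each control period).
- manip.grab_frame(name): name is "scene" or "top" or "wrist"; returns a dict with "image" (384x512x3 uint8, blue, green, red), "mtx" (3x3 intrinsics, pixels), "eye" and "rotation" of the camera in the world. Camera axes: x right, y down, z forward; pixel columns grow to the right and rows downward; lengths in m; the calibration is good to about 2 mm. A picture is of the moment at which its call begins. There is no depth.
- manip.job_done(): hands the job in; it is judged then, once.
The state is a dict: "time": time; "joint_pos": joint angles; "joint_vel": joint speeds; "joint_efforts": joint torques, N m; "tool_pos": TCP position; "tool_rot": TCP orientation; "contact_force": force on the tool from outside, world axes, zero at the start; "ft_torque": the same for the moment, N m; "gripper_width": opening from 0.0 (shut) to 1.0 (fully open); "grasp_force": force on a finger pad.
Only numpy, scipy, OpenCV 4.12 (cv2) and the standard library are available. Lean on these libraries where they do the work, as an engineer would, in place of code of your own. Each camera call takes 0.05 s, during which the arm holds its last target. There are 200 camera calls.

## Task

The vacuum bed is still holding maple blocks that have been sanded. Turn its rotary switch off before you take anything off the bed, lay every sanded block flat in the plywood tray, and put each raw block from the bench in a nest of its own on the bed, flat and pushed home against both the back fence and the side stop so that its end presses that nest's feeler lever. When all raw blocks are home, turn the vacuum on again, and leave the other things on the bench where they are.

Things in the scene. Friction and masses are not known exactly. Their poses are not given: they have to be found in the camera images.
- vacuum_bed: Vacuum bed: aluminium plate 310 wide, top 25 above the bench, with three nests 100 apart; steel back fence and side stops only 9 high, so fingers gripping a block in its upper half pass over them; behind, a grey pump housing (92 x 210, top 65 above the bench) with switch and gauge. Fixed on the bench. Origin: under the plate, middle of its width; x away from the robot to the fence, y left, z up.
- switch_grip (a point): The rotary switch on the pump housing: black bar handle 50 long, 12 wide, 24 high on a short round hub. This point is on its upright axis, half-way up the bar, 12 below its top (90 above the bench). Pinch the bar across its 12 mm from above. The point's y axis runs along the bar, the white pointer line is at its -y end. The gauge needle beside it follows the switch.
- switch (a joint): Rotary switch, rad: 0 = off (bar parallel to the fence), 1.57 = on (bar parallel to the blocks in the nests, pointer towards the nests). From above it turns clockwise from off to on, anticlockwise from on to off. It snaps over centre: past the middle (0.785) it goes by itself to the nearer end stop; at most 0.1 N m is needed. It starts on.
- nest1 (a point): The left nest (seen from the robot): the point on the plate's top under the middle of a block that is home. Axes: x along the block's length, away from the robot, to the fence, whose face is at x = +60; y to the left; z up. The side stop, a steel bar 8 thick, has its face at y = -25, from x = -45 to +35. The plate ends 76 in front of the point; the pump housing begins 90 behind it.
- feeler1 (a joint): Hinged feeler lever of the left nest, rad: a small sprung arm with a white roller (7 mm) that pokes through the slot in the middle of the fence and stands 6 mm out of its face when free (0); a block flush with the fence presses it back to about 0.37. Its spring pushes with only about 0.05 N.
- nest2 (a point): The middle nest (seen from the robot): the point on the plate's top under the middle of a block that is home. Axes: x along the block's length, away from the robot, to the fence, whose face is at x = +60; y to the left; z up. The side stop, a steel bar 8 thick, has its face at y = -25, from x = -45 to +35. The plate ends 76 in front of the point; the pump housing begins 90 behind it.
- feeler2 (a joint): Hinged feeler lever of the middle nest, rad: a small sprung arm with a white roller (7 mm) that pokes through the slot in the middle of the fence and stands 6 mm out of its face when free (0); a block flush with the fence presses it back to about 0.37. Its spring pushes with only about 0.05 N.
- nest3 (a point): The right nest (seen from the robot): the point on the plate's top under the middle of a block that is home. Axes: x along the block's length, away from the robot, to the fence, whose face is at x = +60; y to the left; z up. The side stop, a steel bar 8 thick, has its face at y = -25, from x = -45 to +35. The plate ends 76 in front of the point; the pump housing begins 90 behind it.
- feeler3 (a joint): Hinged feeler lever of the right nest, rad: a small sprung arm with a white roller (7 mm) that pokes through the slot in the middle of the fence and stands 6 mm out of its face when free (0); a block flush with the fence presses it back to about 0.37. Its spring pushes with only about 0.05 N.
- sanded1_mid (a point): A sanded maple block, 50 x 120 x 25 high, about 0.1 kg; the point is its very centre, half-way up; x is across its 50 mm, y along its 120 mm. It starts home in nest1. One or two of the sanded blocks are present.
- sanded2_mid (a point): A sanded maple block, 50 x 120 x 25 high, about 0.1 kg; the point is its very centre, half-way up; x is across its 50 mm, y along its 120 mm. It starts home in nest2. One or two of the sanded blocks are present.
- sanded3_mid (a point): A sanded maple block, 50 x 120 x 25 high, about 0.1 kg; the point is its very centre, half-way up; x is across its 50 mm, y along its 120 mm. It starts home in nest3. One or two of the sanded blocks are present.
- raw1_mid (a point): A raw maple block, just like the sanded ones (50 x 120 x 25 high, about 0.1 kg), but lying on the bench to the right of the bed at the start; the point is its very centre, half-way up; x across its 50 mm, y along its 120 mm. Two or three of the raw blocks are present. Any raw block may go in any nest, either end to the fence; with two, one nest stays empty.
- raw2_mid (a point): A raw maple block, just like the sanded ones (50 x 120 x 25 high, about 0.1 kg), but lying on the bench to the right of the bed at the start; the point is its very centre, half-way up; x across its 50 mm, y along its 120 mm. Two or three of the raw blocks are present. Any raw block may go in any nest, either end to the fence; with two, one nest stays empty.
- raw3_mid (a point): A raw maple block, just like the sanded ones (50 x 120 x 25 high, about 0.1 kg), but lying on the bench to the right of the bed at the start; the point is its very centre, half-way up; x across its 50 mm, y along its 120 mm. Two or three of the raw blocks are present. Any raw block may go in any nest, either end to the fence; with two, one nest stays empty.
- tray: Low plywood tray for sanded blocks, 172 (x) x 150 (y), rim 14 high, walls and floor 6 thick, fixed on the bench between the bed and the trimmer; the origin is the centre of its underside. Two blocks fit one behind the other with their length along the tray's y, for example with centres at x = -40 and +40.
- sanding_block: Bystander: brown cork sanding block 56 x 96 x 33, on the bench to the right of the raw blocks; origin at the centre of its underside.
- eraser: Bystander: eraser in a blue sleeve, 22 x 50 x 13, at the front edge of the bench (the bench top begins 340 from the robot's axis) between the bed and the raw blocks; origin at the centre of its underside.
- linen_tape: Bystander: roll of white tape, 66 across, 30 high, left of the bed; origin at the centre of its underside.
- glue_bottle: Bystander: white glue bottle with an orange nozzle, 60 across, 189 high, behind the tray; origin at the centre of its underside.

How it is judged:
On the way, in this order (a step that is already met when the one before it is completed fails the run):
1. the switch is off while the sanded blocks are still in their nests (value of joint switch below 0.2 rad and horizontal distance between sanded1_mid and nest1 below 0.012 m and horizontal distance between sanded2_mid and nest2 below 0.012 m and horizontal distance between sanded3_mid and nest3 below 0.012 m), for 0.2 s.
2. with the switch off, every sanded block lies flat in the tray and every raw block is home in a nest, against fence and side stop, with its feeler pressed (value of joint switch below 0.2 rad and x of sanded1_mid in the frame of tray between -0.07 and 0.07 m and y of sanded1_mid in the frame of tray between -0.045 and 0.045 m and z of each of sanded1_mid, sanded2_mid, sanded3_mid in the frame of tray below 0.023 m and angle between each of sanded1_mid, sanded2_mid, sanded3_mid's own z axis and vertical below 0.08 rad and x of sanded2_mid in the frame of tray between -0.07 and 0.07 m and y of sanded2_mid in the frame of tray between -0.045 and 0.045 m and x of sanded3_mid in the frame of tray between -0.07 and 0.07 m and y of sanded3_mid in the frame of tray between -0.045 and 0.045 m and ((x of raw1_mid in the frame of nest1 between -0.0045 and 0.003 m and y of raw1_mid in the frame of nest1 between -0.003 and 0.0045 m and z of raw1_mid in the frame of nest1 between 0.009 and 0.016 m and angle between the y axis of raw1_mid and the x axis of nest1, either way round below 0.05 rad and value of joint feeler1 above 0.15 rad) or (x of raw1_mid in the frame of nest2 between -0.0045 and 0.003 m and y of raw1_mid in the frame of nest2 between -0.003 and 0.0045 m and z of raw1_mid in the frame of nest2 between 0.009 and 0.016 m and angle between the y axis of raw1_mid and the x axis of nest2, either way round below 0.05 rad and value of joint feeler2 above 0.15 rad) or (x of raw1_mid in the frame of nest3 between -0.0045 and 0.003 m and y of raw1_mid in the frame of nest3 between -0.003 and 0.0045 m and z of raw1_mid in the frame of nest3 between 0.009 and 0.016 m and angle between the y axis of raw1_mid and the x axis of nest3, either way round below 0.05 rad and value of joint feeler3 above 0.15 rad)) and ((x of raw2_mid in the frame of nest1 between -0.0045 and 0.003 m and y of raw2_mid in the frame of nest1 between -0.003 and 0.0045 m and z of raw2_mid in the frame of nest1 between 0.009 and 0.016 m and angle between the y axis of raw2_mid and the x axis of nest1, either way round below 0.05 rad and value of joint feeler1 above 0.15 rad) or (x of raw2_mid in the frame of nest2 between -0.0045 and 0.003 m and y of raw2_mid in the frame of nest2 between -0.003 and 0.0045 m and z of raw2_mid in the frame of nest2 between 0.009 and 0.016 m and angle between the y axis of raw2_mid and the x axis of nest2, either way round below 0.05 rad and value of joint feeler2 above 0.15 rad) or (x of raw2_mid in the frame of nest3 between -0.0045 and 0.003 m and y of raw2_mid in the frame of nest3 between -0.003 and 0.0045 m and z of raw2_mid in the frame of nest3 between 0.009 and 0.016 m and angle between the y axis of raw2_mid and the x axis of nest3, either way round below 0.05 rad and value of joint feeler3 above 0.15 rad)) and ((x of raw3_mid in the frame of nest1 between -0.0045 and 0.003 m and y of raw3_mid in the frame of nest1 between -0.003 and 0.0045 m and z of raw3_mid in the frame of nest1 between 0.009 and 0.016 m and angle between the y axis of raw3_mid and the x axis of nest1, either way round below 0.05 rad and value of joint feeler1 above 0.15 rad) or (x of raw3_mid in the frame of nest2 between -0.0045 and 0.003 m and y of raw3_mid in the frame of nest2 between -0.003 and 0.0045 m and z of raw3_mid in the frame of nest2 between 0.009 and 0.016 m and angle between the y axis of raw3_mid and the x axis of nest2, either way round below 0.05 rad and value of joint feeler2 above 0.15 rad) or (x of raw3_mid in the frame of nest3 between -0.0045 and 0.003 m and y of raw3_mid in the frame of nest3 between -0.003 and 0.0045 m and z of raw3_mid in the frame of nest3 between 0.009 and 0.016 m and angle between the y axis of raw3_mid and the x axis of nest3, either way round below 0.05 rad and value of joint feeler3 above 0.15 rad)) and linear speed of each of raw1, raw2, raw3, sanded1, sanded2, sanded3 below 0.02 m/s), for 0.2 s.
At the end, for the whole second after the job is handed in: The switch is on (within 0.2 rad of its on end); every sanded block lies flat on the floor of the tray; every raw block lies flat in a nest of its own within about 3 mm of the fence and the side stop, parallel to them within 0.05 rad, its feeler pressed by 0.15 rad or more; all at rest (value of joint switch above 1.37 rad and x of sanded1_mid in the frame of tray between -0.07 and 0.07 m and y of sanded1_mid in the frame of tray between -0.045 and 0.045 m and z of each of sanded1_mid, sanded2_mid, sanded3_mid in the frame of tray below 0.023 m and angle between each of sanded1_mid, sanded2_mid, sanded3_mid's own z axis and vertical below 0.08 rad and x of sanded2_mid in the frame of tray between -0.07 and 0.07 m and y of sanded2_mid in the frame of tray between -0.045 and 0.045 m and x of sanded3_mid in the frame of tray between -0.07 and 0.07 m and y of sanded3_mid in the frame of tray between -0.045 and 0.045 m and ((x of raw1_mid in the frame of nest1 between -0.0045 and 0.003 m and y of raw1_mid in the frame of nest1 between -0.003 and 0.0045 m and z of raw1_mid in the frame of nest1 between 0.009 and 0.016 m and angle between the y axis of raw1_mid and the x axis of nest1, either way round below 0.05 rad and value of joint feeler1 above 0.15 rad) or (x of raw1_mid in the frame of nest2 between -0.0045 and 0.003 m and y of raw1_mid in the frame of nest2 between -0.003 and 0.0045 m and z of raw1_mid in the frame of nest2 between 0.009 and 0.016 m and angle between the y axis of raw1_mid and the x axis of nest2, either way round below 0.05 rad and value of joint feeler2 above 0.15 rad) or (x of raw1_mid in the frame of nest3 between -0.0045 and 0.003 m and y of raw1_mid in the frame of nest3 between -0.003 and 0.0045 m and z of raw1_mid in the frame of nest3 between 0.009 and 0.016 m and angle between the y axis of raw1_mid and the x axis of nest3, either way round below 0.05 rad and value of joint feeler3 above 0.15 rad)) and ((x of raw2_mid in the frame of nest1 between -0.0045 and 0.003 m and y of raw2_mid in the frame of nest1 between -0.003 and 0.0045 m and z of raw2_mid in the frame of nest1 between 0.009 and 0.016 m and angle between the y axis of raw2_mid and the x axis of nest1, either way round below 0.05 rad and value of joint feeler1 above 0.15 rad) or (x of raw2_mid in the frame of nest2 between -0.0045 and 0.003 m and y of raw2_mid in the frame of nest2 between -0.003 and 0.0045 m and z of raw2_mid in the frame of nest2 between 0.009 and 0.016 m and angle between the y axis of raw2_mid and the x axis of nest2, either way round below 0.05 rad and value of joint feeler2 above 0.15 rad) or (x of raw2_mid in the frame of nest3 between -0.0045 and 0.003 m and y of raw2_mid in the frame of nest3 between -0.003 and 0.0045 m and z of raw2_mid in the frame of nest3 between 0.009 and 0.016 m and angle between the y axis of raw2_mid and the x axis of nest3, either way round below 0.05 rad and value of joint feeler3 above 0.15 rad)) and ((x of raw3_mid in the frame of nest1 between -0.0045 and 0.003 m and y of raw3_mid in the frame of nest1 between -0.003 and 0.0045 m and z of raw3_mid in the frame of nest1 between 0.009 and 0.016 m and angle between the y axis of raw3_mid and the x axis of nest1, either way round below 0.05 rad and value of joint feeler1 above 0.15 rad) or (x of raw3_mid in the frame of nest2 between -0.0045 and 0.003 m and y of raw3_mid in the frame of nest2 between -0.003 and 0.0045 m and z of raw3_mid in the frame of nest2 between 0.009 and 0.016 m and angle between the y axis of raw3_mid and the x axis of nest2, either way round below 0.05 rad and value of joint feeler2 above 0.15 rad) or (x of raw3_mid in the frame of nest3 between -0.0045 and 0.003 m and y of raw3_mid in the frame of nest3 between -0.003 and 0.0045 m and z of raw3_mid in the frame of nest3 between 0.009 and 0.016 m and angle between the y axis of raw3_mid and the x axis of nest3, either way round below 0.05 rad and value of joint feeler3 above 0.15 rad)) and linear speed of each of raw1, raw2, raw3, sanded1, sanded2, sanded3 below 0.02 m/s); the robot touches nothing.
It fails at once if the cork sanding block is pushed more than 4 cm from its place (distance of sanding_block from where it was at the start of the episode above 0.04 m).
It fails at once if the eraser is pushed more than 4 cm from its place (distance of eraser from where it was at the start of the episode above 0.04 m).
It fails at once if the roll of linen tape is pushed more than 4 cm from its place (distance of linen_tape from where it was at the start of the episode above 0.04 m).
It fails at once if the glue bottle is pushed more than 4 cm from its place (distance of glue_bottle from where it was at the start of the episode above 0.04 m).
Of sanded1, sanded2, sanded3 only 1 to 2 are there at a start; the rules pass over those that are not, and their reading is None.
Of raw1, raw2, raw3 only 2 to 3 are there at a start; the rules pass over those that are not, and their reading is None.
At some moment in a run one of raw1, raw2, raw3 may be knocked a few centimetres aside while the robot is not near it.
Once in a run the grip may slacken for a moment while it holds something.
It also fails if it takes over 210 s, if anything falls off the work surface, if the arm or the gripper's body presses on something with over 40 N, if the wrist force passes 120 N, or if a joint passes its speed limit or range.

## Working session

There is one attempt and no reset: what is moved stays moved. The work goes in short steps, Python scripts to look and compute and a tool call to move; the robot and the scene stay as the last step left them, time stands still between calls to the robot, and variables do not carry over. Pictures are saved under pics/ and viewed, at most 14 in all, crops included, and the job is handed in when it is done.

Besides the shell and the picture viewer there is one more tool, called after ">>>" in YAML: its name, and indented under it one key for each argument. servo_tool: Moves the arm, as the interface text tells. Its arguments: {"type":"object","properties":{"moves":{"type":"array"}},"required":["moves"]}

```bash
mkdir -p pics; ls; cat > h.py <<'E'
import numpy as np, cv2
from plant import manip
def cam(n):
    f=manip.grab_frame(n); 
    np.savez('/tmp/%s.npz'%n,**{k:np.array(v) for k,v in f.items()}); return f
def px(f,u,v,z):
    K=np.array(f['mtx']);R=np.array(f['rotation']);e=np.array(f['eye'])
    d=R@np.linalg.inv(K)@np.array([u,v,1.]); return e+d*(z-e[2])/d[2]
def proj(f,p):
    K=np.array(f['mtx']);R=np.array(f['rotation']);e=np.array(f['eye'])
    q=K@(R.T@(np.array(p)-e)); return q[:2]/q[2]
E
python3 - <<'E'
from h import *
for n in ('top','scene'):
    f=cam(n); im=np.array(f['image']); print(n,f['eye'],np.round(f['rotation'],3).tolist(),np.round(f['mtx'],1).tolist())
    cv2.imwrite(f'pics/{n}0.png',cv2.resize(im,(800,600),interpolation=cv2.INTER_CUBIC))
print(manip.state())
E
```

```text
pics
top [0.32404951 0.07239748 1.74851366] [0.054, -0.698, 0.713, -0.047] [[441.6, 0.0, 253.9], [0.0, 441.6, 192.2], [0.0, 0.0, 1.0]]
scene [1.24034942 0.47925694 1.57279903] [-0.121, 0.468, 0.85, -0.209] [[490.7, 0.0, 254.3], [0.0, 490.7, 191.7], [0.0, 0.0, 1.0]]
{'time': 0.1, 'joint_pos': array([ 1.08400913e+00,  5.33016778e-02,  1.61417745e+00, -2.58682444e-05,
        1.47597311e+00, -1.19007013e-01]), 'joint_vel': array([-0.00155917, -0.0014097 , -0.00179864, -0.00082843,  0.00271554,
       -0.00148184]), 'joint_efforts': array([ 4.33421146e-04, -3.94904995e+01, -3.71362782e+01, -1.48501226e-04,
        3.90341738e-03, -1.83530801e-05]), 'tool_pos': array([0.22447135, 0.58272034, 0.2441668 ]), 'tool_rot': array([-2.65055406e-04,  1.82854156e-01,  9.83139610e-01, -8.91303601e-04]), 'contact_force': array([-0.3395144 , -0.2703454 ,  0.30294677]), 'ft_torque': array([-0.05339254, -0.02692739, -0.01362401]), 'grasp_force': 0.0, 'gripper_width': 1.0002187128581863}
```

```bash
python3 - <<'E'
s=open('h.py').read()
s=s.replace("R=np.array(f['rotation'])","R=rot(f['rotation'])")
s=s.replace("def cam","from scipy.spatial.transform import Rotation as Ro\ndef rot(q):\n    return Ro.from_quat(np.array(q)[[1,2,3,0]]).as_matrix()\ndef cam",1)
open('h.py','w').write(s)
E
python3 -c "
from h import *
f=np.load('/tmp/top.npz');print(proj(f,(.5,0,0)),px(f,256,192,0))"
```

```text
[276.63531295 210.41580373] [0.57574944 0.08044215 0.        ]
```

View pics/top0.png

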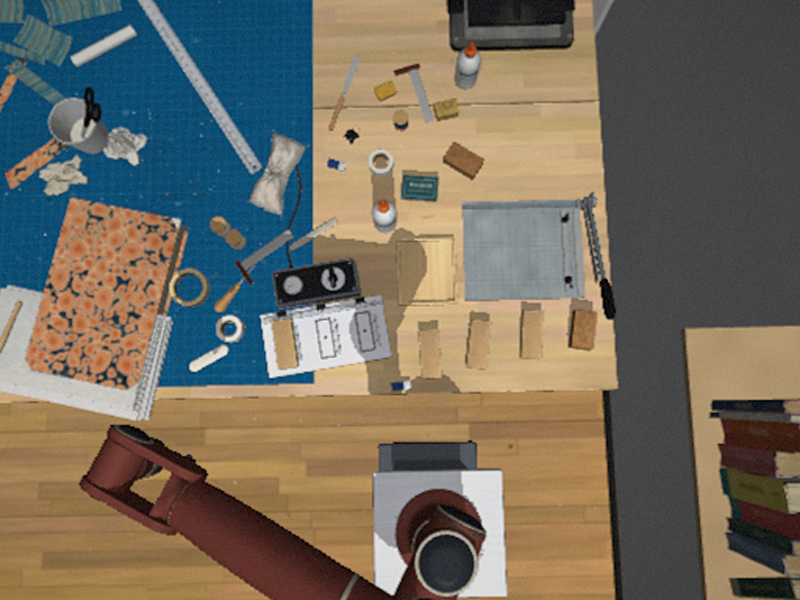

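View pics/scene0.png

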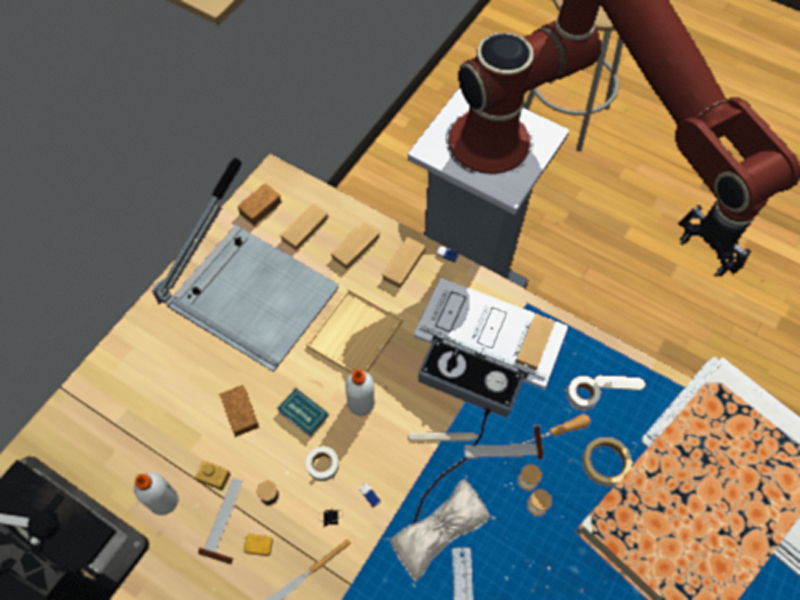

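One sanded block (left nest, image ~(286,343)), three raw blocks at ~(429,349), (479,341), (531,331); tray ~(425,270), switch ~(335,278), eraser (400,385). Enlarging.

```bash
python3 - <<'E'
from h import *
f=np.load('/tmp/top.npz'); im=f['image']
cv2.imwrite('pics/topc.png',cv2.resize(im[155:255,160:300],None,fx=5.7,fy=5.7,interpolation=cv2.INTER_CUBIC))
cv2.imwrite('pics/topd.png',cv2.resize(im[140:255,245:390],None,fx=5,fy=5,interpolation=cv2.INTER_CUBIC))
E
```

```text
(no output)
```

View pics/topc.png

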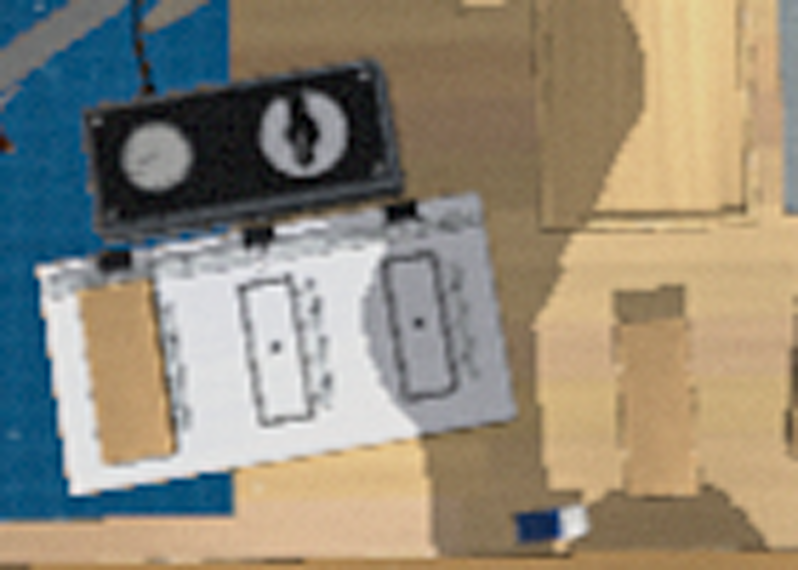

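View pics/topd.png

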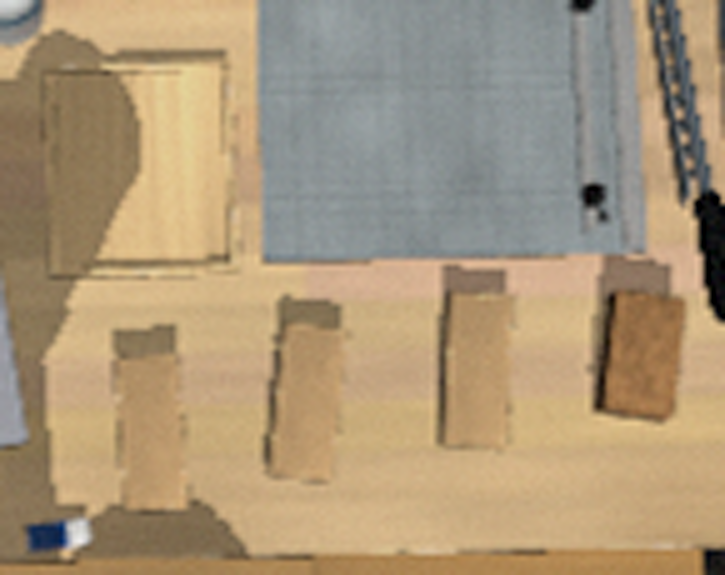

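```bash
python3 - <<'E'
from h import *
f=np.load('/tmp/top.npz')
c=lambda u,v,z:px(f,160+(u+.5)/5.7-.5,155+(v+.5)/5.7-.5,z)[:2]
d=lambda u,v,z:px(f,245+(u+.5)/5-.5,140+(v+.5)/5-.5,z)[:2]
n2,n3=c(276,346,.025),c(419,323,.025); print('n2',n2,'n3',n3,np.linalg.norm(n2-n3))
P=[c(*p,.025) for p in((72,494),(516,415),(482,195),(38,266))]; print('plate',np.round(P,4).tolist())
u=P[1]-P[0];u2=n3-n2;w=P[2]-P[1]
for k in(u,u2):print('yaw of nestx deg',np.degrees(np.arctan2(k[0],-k[1])),np.linalg.norm(k))
print(np.degrees(np.arctan2(w[1],w[0])),np.linalg.norm(w))
print('switch',c(303,132,.1),c(304,133,.066), 'bar ends', c(303,93,.102),c(302,170,.102))
for n,q in dict(s1=((82,290),(150,280),(174,456),(103,464))).items():
    p=np.array([c(*a,.05) for a in q]);a=p[0]+p[1]-p[2]-p[3];print(n,p.mean(0),np.degrees(np.arctan2(a[1],a[0])))
for n,q,z in (('A',((118,355),(178,352),(187,507),(126,510)),.025),('B',((283,325),(343,323),(332,481),(272,477)),.025),('C',((450,293),(513,294),(508,447),(444,445)),.025),('tray',((42,66),(228,52),(232,265),(50,276)),.014)):
    p=np.array([d(*a,z) for a in q]);a=p[0]+p[1]-p[2]-p[3];print(n,p.mean(0),np.degrees(np.arctan2(a[1],a[0])),np.linalg.norm(p[0]-p[1]),np.linalg.norm(a)/2)
E
```

```text
n2 [0.48412383 0.27031014] n3 [0.49787432 0.17172879] 0.09953571349255204
plate [[0.3858, 0.4103], [0.4333, 0.1062], [0.586, 0.1268], [0.5431, 0.4348]]
yaw of nestx deg 8.86648594371885 0.30774077649973947
yaw of nestx deg 7.94059279900259 0.09953571349255204
7.696535460159994 0.15409178290155842
switch [0.61961603 0.24290411] [0.62500709 0.24574569] bar ends [0.64563521 0.24250897] [0.59368404 0.24354392]
s1 [0.46627482 0.36840541] 7.465792860068874
A [0.4377079  0.00888803] 1.5833863813543567 0.04706712673855145 0.12092250152444668
B [ 0.45813915 -0.11286289] -6.172927669158347 0.04704947249407869 0.12158513285805791
C [ 0.48010154 -0.24737305] -4.806487612084499 0.04933776261459353 0.11978531695851156
tray [0.65132264 0.01407882] 0.09125400893532691 0.14995149612098171 0.17174432787111363
```

```bash
cat >> h.py <<'E'
def plan(x,y,z,ya):
    """tool-frame shift (mm) to reach x,y,z (m): before turning / after turning tool y to world angle ya; turn deg"""
    s=manip.state(); R=rot(s['tool_rot']); d=(np.array([x,y,z])-s['tool_pos'])*1000
    a=np.radians(ya); T=np.c_[[-np.sin(a),np.cos(a),0],[np.cos(a),np.sin(a),0],[0,0,-1]]
    print('pos',np.round(s['tool_pos'],4),'F',np.round(s['contact_force'],1),'w',round(s['gripper_width']*85.4,1),'t',s['time'])
    print('before',np.round(R.T@d,1),'after',np.round(T.T@d,1),'turn',np.round(np.degrees(Ro.from_matrix(R.T@T).as_rotvec()),1))
E
sed -i 's/T=np.c_\[\[-np.sin(a),np.cos(a),0\]/T=np.c_[[-np.sin(a),np.cos(a),0]/' h.py
python3 -c "
from h import *
print(manip.tcp_to_tips)
plan(.60,.244,.26,-82)"
```

```text
0.014
pos [0.2245 0.5827 0.2442] F [-0.3 -0.3  0.3] w 85.4 t 0.1
before [-472.2 -181.1  -15.6] after [324.7 387.7 -15.8] turn [-1.000e-01  1.000e-01  1.509e+02]
```

>>> servo_tool:
  moves:
    - [[-47,-18,-1.5,0,0,0,85],[-47,-18,-1.5,0,0,0,85],[-47,-18,-1.5,0,0,0,85],[-47,-18,-1.5,0,0,0,85],[-47,-18,-1.5,0,0,0,85],[-47,-18,-1.5,0,0,0,85],[-47,-18,-1.5,0,0,0,85],[-47,-18,-1.5,0,0,0,85],[-47,-18,-1.5,0,0,0,85],[-47,-18,-1.5,0,0,0,85],[0,0,0,0,0,10,85],[0,0,0,0,0,10,85]]

```text
time: 1.6
tool_pos: [0.5988, 0.2453, 0.2593]
tool_rot: [-0.001, 0.354, 0.935, -0.0]
contact_force: [-0.3, 0.2, 0.4]
gripper_width: 0.994
grasp_force: 0.0
```

>>> servo_tool:
  moves:
    - [[0,0,0,0,0,10,85],[0,0,0,0,0,10,85],[0,0,0,0,0,10,85],[0,0,0,0,0,10,85],[0,0,0,0,0,10,85],[0,0,0,0,0,10,85],[0,0,0,0,0,10,85],[0,0,0,0,0,10,85],[0,0,0,0,0,10,85],[0,0,0,0,0,10,85],[0,0,0,0,0,10,85],[0,0,0,0,0,10,85]]

```text
time: 3.1
tool_pos: [0.5982, 0.2462, 0.2595]
tool_rot: [0.0, 0.987, 0.162, -0.001]
contact_force: [-0.1, -0.2, -0.6]
gripper_width: 1.001
grasp_force: 0.0
```

>>> servo_tool:
  moves:
    - [[0,0,0,0,0,10,85],[0,0,0,0,0,1,85],[0,0,0,0,0,0,85]]

```text
time: 3.48
tool_pos: [0.5984, 0.2462, 0.2599]
tool_rot: [0.0, 0.998, 0.07, -0.0]
contact_force: [0.5, 0.4, -0.5]
gripper_width: 0.996
grasp_force: 0.0
```

```bash
python3 - <<'E'
from h import *
plan(.6,.244,.26,-82)
f=cam('wrist');cv2.imwrite('pics/w1.png',cv2.resize(f['image'],(768,576)));print(f['eye'],f['rotation'])
E
```

```text
pos [0.5984 0.2462 0.2599] F [ 0.5  0.4 -0.5] w 85.1 t 3.475
before [ 1.3  2.4 -0.1] after [ 1.3  2.4 -0.1] turn [0.  0.  0.1]
[0.67509917 0.25827217 0.38777039] [ 0.11599095  0.74601386 -0.648127   -0.09970364]
```

View pics/w1.png

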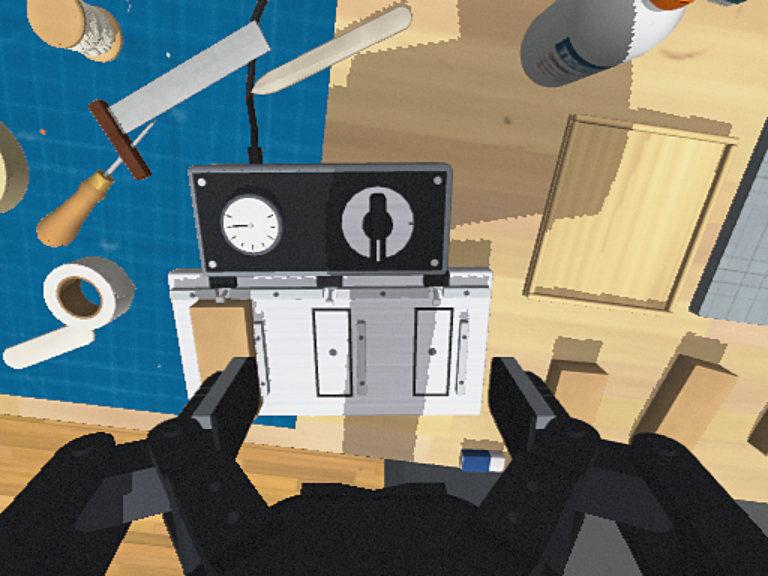

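```bash
python3 - <<'E'
from h import *
f=np.load('/tmp/wrist.npz')
c=lambda u,v,z:px(f,(u+.5)/1.5-.5,(v+.5)/1.5-.5,z)[:2]
n2,n3=c(333,352,.025),c(432,352,.025);u=n2-n3;print(n2,n3,np.linalg.norm(u),np.degrees(np.arctan2(-u[0],u[1])))
print('sw disc',c(377,223,.067),'bar',c(377,228,.102),c(377,193,.102),c(377,262,.102))
u=c(190,167,.065)-c(452,163,.065);print('housing',np.linalg.norm(u),np.degrees(np.arctan2(-u[0],u[1])))
u=c(172,416,.025)*0+c(170,296,.034)-c(493,294,.034);print('fence',np.linalg.norm(u),np.degrees(np.arctan2(-u[0],u[1])))
p=np.array([c(*q,.014) for q in((570,116),(738,138),(690,309),(526,297))]);print('tray',p.mean(0),p)
E
```

```text
[0.48511412 0.27162936] [0.49896232 0.17309298] 0.0995047364950614 7.999894515943141
sw disc [0.62605607 0.24774752] bar [0.62785661 0.24838353] [0.65216015 0.25189054] [0.60297876 0.24479365]
housing 0.20261542692370296 8.883149585053632
fence 0.30210464624949585 8.390454982856426
tray [0.65294296 0.01228875] [[ 0.73295162  0.09388228]
 [ 0.73631234 -0.05763477]
 [ 0.57650591 -0.0764851 ]
 [ 0.56600196  0.08939261]]
```

```bash
python3 -c "
from h import *
plan(.627,.248,.09,-81.9)"
```

```text
pos [0.5984 0.2462 0.26  ] F [-0.7  0.7  0.3] w 85.4 t 3.525
before [ 28.6   2.2 170. ] after [ 28.5   2.2 170. ] turn [ 0.   0.  -0.1]
```

>>> servo_tool:
  moves:
    - [[14,1,30,0,0,0,45],[14.5,1,40,0,0,0,45],[0,0,30,0,0,0,45],[0,0,30,0,0,0,45],[0,0,20,0,0,0,45],[0,0,20,0,0,0,45],[0,0,0,0,0,0,0],[0,0,0,0,0,0,0],[0,0,0,0,0,0,0],[0,0,0,0,0,0,0]]

```text
time: 4.78
tool_pos: [0.6265, 0.2471, 0.0897]
tool_rot: [0.001, 0.998, 0.069, -0.001]
contact_force: [-1.7, -5.1, -6.8]
gripper_width: 0.214
grasp_force: 58.8
```

>>> servo_tool:
  moves:
    - [[0,0,0,0,0,-10,0],[0,0,0,0,0,-10,0],[0,0,0,0,0,-10,0],[0,0,0,0,0,-10,0],[0,0,0,0,0,-10,0],[0,0,0,0,0,-10,0],[0,0,0,0,0,-10,0],[0,0,0,0,0,-10,0],[0,0,0,0,0,-8,0],[0,0,0,0,0,0,0]]

```text
time: 6.02
tool_pos: [0.6258, 0.2476, 0.0897]
tool_rot: [-0.001, 0.67, 0.743, -0.002]
contact_force: [-3.6, -3.2, -5.1]
gripper_width: 0.218
grasp_force: 59.0
```

>>> servo_tool:
  moves:
    - [[0,0,0,0,0,0,45],[0,0,0,0,0,0,45],[0,0,-20,0,0,0,45],[0,0,-40,0,0,0,45],[0,0,-40,0,0,0,85],[0,0,-30,0,0,0,85],[0,0,0,0,0,10,85],[0,0,0,0,0,10,85],[0,0,0,0,0,10,85],[0,0,0,0,0,10,85],[0,0,0,0,0,10,85],[0,0,0,0,0,10,85]]

```text
time: 7.52
tool_pos: [0.6279, 0.2486, 0.2232]
tool_rot: [-0.0, 0.952, 0.306, 0.002]
contact_force: [0.8, -0.0, 0.6]
gripper_width: 0.997
grasp_force: 0.0
```

```bash
python3 -c "
from h import *
plan(.4705,.369,.06,-82)"
```

```text
pos [0.6279 0.2486 0.2232] F [ 0.8 -0.   0.6] w 85.1 t 7.525
before [ -58.5 -189.6  162.8] after [-139.1 -141.1  163.2] turn [ 0.  -0.2 27.6]
```

>>> servo_tool:
  moves:
    - [[0,0,0,0,0,10,85],[0,0,0,0,0,10,85],[0,0,0,0,-0.2,7.7,85],[-50,-50,0,0,0,0,85],[-45,-45,0,0,0,0,85],[-44,-46,23,0,0,0,85],[0,0,0,0,0,0,85]]

```text
time: 8.4
tool_pos: [0.4774, 0.3614, 0.1999]
tool_rot: [-0.0, 0.997, 0.074, -0.002]
contact_force: [1.2, -0.7, 0.1]
gripper_width: 0.995
grasp_force: 0.0
```

```bash
python3 - <<'E'
from h import *
plan(.4705,.369,.06,-82)
f=cam('wrist');cv2.imwrite('pics/w2.png',cv2.resize(f['image'],(768,576)))
E
```

```text
pos [0.4774 0.3614 0.1999] F [ 1.2 -0.7  0.1] w 85.0 t 8.4
before [ -5.2  -8.5 140. ] after [ -5.8  -8.5 139.9] turn [-0.   0.2  0.5]
```

View pics/w2.png

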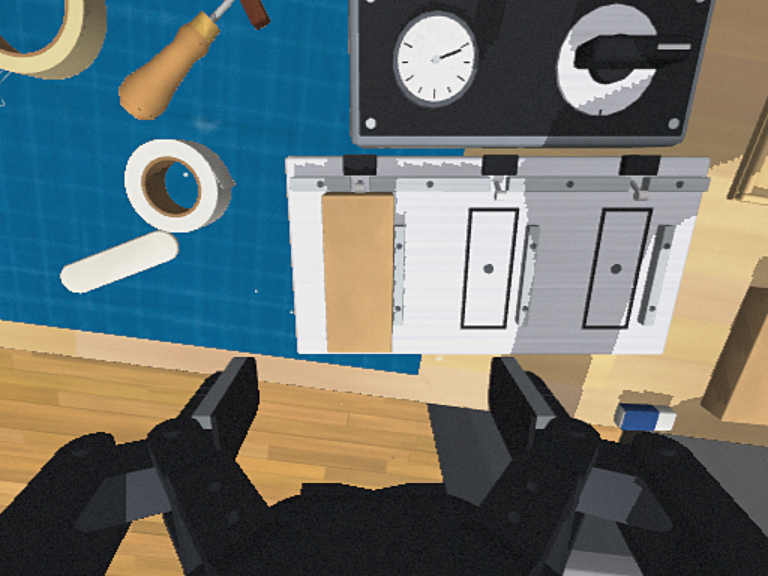

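The switch is off (bar horizontal at (640,50), needle swung). Sanded block top corners (323,195)-(392,352); nest dots (488,268), (616,268).

```bash
python3 - <<'E'
from h import *
f=np.load('/tmp/wrist.npz')
c=lambda u,v,z:px(f,(u+.5)/1.5-.5,(v+.5)/1.5-.5,z)[:2]
n2,n3=c(488,268,.025),c(616,268,.025);u=n2-n3;print(n2,n3,2*n2-n3,np.linalg.norm(u),np.degrees(np.arctan2(-u[0],u[1])))
p=np.array([c(*q,.05) for q in((323,194),(392,194),(392,352),(328,352))]);print('s1',p.mean(0),p)
plan(*p.mean(0),.047,-82)
E
```

```text
[0.48517925 0.27238662] [0.50000435 0.17307394] [0.47035415 0.37169931] 0.10041311107657218 8.49024787915796
s1 [0.46977965 0.37163899] [[0.52520191 0.40386972]
 [0.53212916 0.35752428]
 [0.41452639 0.33820561]
 [0.40726113 0.38695635]]
pos [0.4795 0.3605 0.2009] F [ 0.5  0.4 -0.2] w 84.9 t 8.45
before [ -7.8 -12.4 153.9] after [ -8.1 -12.4 153.9] turn [-0.   0.1  0.4]
```

>>> servo_tool:
  moves:
    - [[-8,-12.4,50,0,0,0.4,85],[0,0,50,0,0,0,70],[0,0,30,0,0,0,70],[0,0,24,0,0,0,70],[0,0,0,0,0,0,30],[0,0,0,0,0,0,30],[0,0,0,0,0,0,30],[0,0,0,0,0,0,30],[0,0,-10,0,0,0,30],[0,0,-20,0,0,0,30]]

```text
time: 9.7
tool_pos: [0.4701, 0.3697, 0.0759]
tool_rot: [0.001, 0.998, 0.068, -0.002]
contact_force: [0.1, 0.1, -0.5]
gripper_width: 0.567
grasp_force: 65.0
```

>>> servo_tool:
  moves:
    - [[0,0,-40,0,0,0,30],[0,0,-50,0,0,0,30],[0,0,-30,0,0,0,30],[0,0,0,0,0,0,30]]

```text
time: 10.2
tool_pos: [0.4729, 0.3714, 0.2009]
tool_rot: [-0.002, 0.998, 0.068, 0.002]
contact_force: [-0.2, 0.5, -0.8]
gripper_width: 0.57
grasp_force: 65.0
```

```bash
python3 -c "
from h import *
plan(.652,.013,.20,0)"
```

```text
pos [0.4729 0.3714 0.2009] F [-0.2  0.5 -0.8] w 48.7 t 10.2
before [128.6 379.4   0.4] after [-358.4  179.1    0.9] turn [  0.1  -0.3 -82.2]
```

>>> servo_tool:
  moves:
    - [[16,47,0,0,0,0,30],[16,47,0,0,0,0,30],[16,47,0,0,0,0,30],[16,47,0,0,0,0,30],[16,47,0,0,0,0,30],[16,47,0,0,0,0,30],[16,47,0,0,0,0,30],[16,50,0,0,0,0,30],[0,0,0,0,0,-10,30],[0,0,0,0,0,-10,30],[0,0,0,0,0,-10,30],[0,0,0,0,0,-10,30]]

```text
time: 11.7
tool_pos: [0.6482, 0.0122, 0.193]
tool_rot: [-0.001, 0.913, 0.408, -0.003]
contact_force: [-0.0, 0.3, -1.3]
gripper_width: 0.572
grasp_force: 65.0
```

>>> servo_tool:
  moves:
    - [[0,0,0,0,0,-10,30],[0,0,0,0,0,-10,30],[0,0,0,0,0,-10,30],[0,0,0,0,0,-10,30],[0,0,0,0,0,-2,30],[0,0,0,0,0,0,30]]

```text
time: 12.45
tool_pos: [0.6487, 0.0123, 0.194]
tool_rot: [-0.002, 0.709, 0.705, -0.002]
contact_force: [-0.8, 0.6, -1.7]
gripper_width: 0.566
grasp_force: 64.9
```

```bash
python3 - <<'E'
from h import *
plan(.652,.013,.03,0)
f=cam('wrist');cv2.imwrite('pics/w3.png',cv2.resize(f['image'],(768,576)))
E
```

```text
pos [0.6487 0.0123 0.194 ] F [-0.8  0.6 -1.7] w 48.4 t 12.45
before [  0.9   4.1 164. ] after [  0.7   3.3 164. ] turn [-0.3  0.  -0.3]
```

View pics/w3.png

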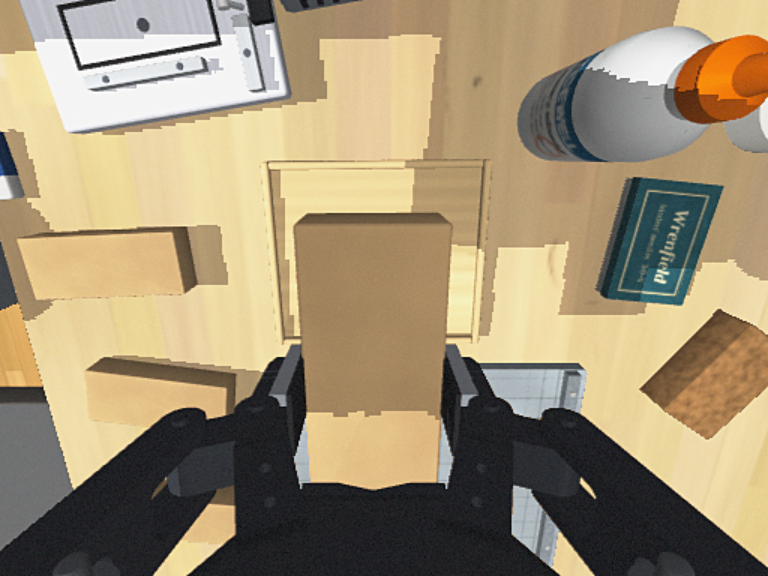

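```bash
python3 - <<'E'
from h import *
f=np.load('/tmp/wrist.npz')
c=lambda u,v,z:px(f,(u+.5)/1.5-.5,(v+.5)/1.5-.5,z)[:2]
p=np.array([c(*q,.014) for q in((262,161),(490,161),(477,342),(279,342))]);print(p.mean(0),p)
plan(*p.mean(0),.03,0)
E
```

```text
[0.65104452 0.0146561 ] [[ 0.56658212  0.088317  ]
 [ 0.73425925  0.08745769]
 [ 0.73549076 -0.05882235]
 [ 0.56784593 -0.05832795]]
pos [0.6489 0.0123 0.1944] F [ 0.4 -0.4 -1.2] w 48.7 t 12.5
before [  2.5   2.9 164.4] after [  2.4   2.1 164.4] turn [-0.3  0.  -0.3]
```

>>> servo_tool:
  moves:
    - [[2.5,2.5,50,0,0,0,30],[0,0,50,0,0,0,30],[0,0,40,0,0,0,30],[0,0,16,0,0,0,30],[0,0,6,0,0,0,30],[0,0,0,0,0,0,30]]

```text
time: 13.25
tool_pos: [0.6524, 0.0146, 0.0347]
tool_rot: [-0.0, 0.708, 0.706, -0.001]
contact_force: [-0.2, 0.0, -0.7]
gripper_width: 0.568
grasp_force: 65.0
```

>>> servo_tool:
  moves:
    - [[0,0,2,0,0,0,30],[0,0,2,0,0,0,30],[0,0,0,0,0,0,30]]

```text
time: 13.62
tool_pos: [0.6514, 0.0147, 0.0295]
tool_rot: [-0.001, 0.708, 0.706, -0.001]
contact_force: [-0.3, -0.7, -0.9]
gripper_width: 0.568
grasp_force: 65.0
```

>>> servo_tool:
  moves:
    - [[0,0,1.5,0,0,0,30],[0,0,0,0,0,0,30],[0,0,0,0,0,0,70],[0,0,0,0,0,0,70],[0,0,0,0,0,0,70],[0,0,-30,0,0,0,70],[0,0,-50,0,0,0,85],[0,0,-50,0,0,0,85],[0,0,-40,0,0,0,85],[0,0,0,0,0,0,85]]

```text
time: 14.88
tool_pos: [0.6545, 0.0146, 0.2034]
tool_rot: [0.003, 0.708, 0.706, 0.002]
contact_force: [0.5, -0.3, -0.9]
gripper_width: 0.991
grasp_force: 0.0
```

```bash
python3 - <<'E'
from h import *
plan(.39,.0087,.22,-90)
f=cam('wrist');g=cam('top')
cv2.imwrite('pics/w4.png',np.hstack([cv2.resize(f['image'],(400,300)),cv2.resize(g['image'][150:270,240:400],(400,300),interpolation=cv2.INTER_CUBIC)]))
E
```

```text
pos [0.6545 0.0146 0.2034] F [ 0.5 -0.3 -0.9] w 84.7 t 14.875
before [  -6.7 -264.3  -18.2] after [-264.5    5.9  -16.6] turn [ 0.3 -0.2 89.8]
```

View pics/w4.png

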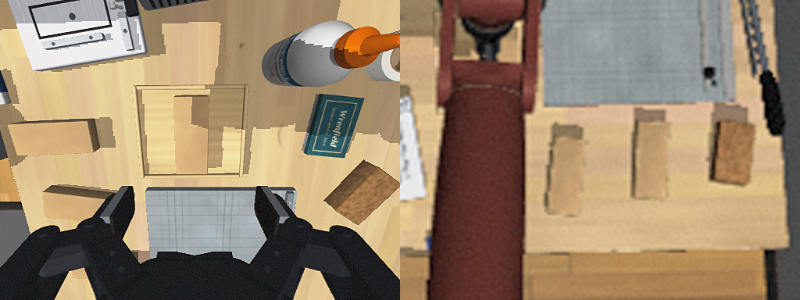

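Sanded block lies flat in the tray. Next raw A.

>>> servo_tool:
  moves:
    - [[0,-50,0,0,0,0,85],[0,-50,0,0,0,0,85],[0,-50,0,0,0,0,85],[0,-50,-8,0,0,0,85],[-6,-54,-8,0,0,0,85],[0,0,0,0,0,10,85],[0,0,0,0,0,10,85],[0,0,0,0,0,10,85],[0,0,0,0,0,10,85],[0,0,0,0,0,10,85],[0,0,0,0,0,10,85],[0,0,0,0,0,10,85]]

```text
time: 16.48
tool_pos: [0.3967, 0.0097, 0.2121]
tool_rot: [-0.001, 0.986, 0.169, -0.004]
contact_force: [-0.3, -0.5, 1.2]
gripper_width: 0.995
grasp_force: 0.0
```

>>> servo_tool:
  moves:
    - [[0,0,0,0,0,10,85],[0,0,0,0,0,9.5,85],[0,0,0,0,0,0,85]]

```text
time: 16.85
tool_pos: [0.3969, 0.0097, 0.2125]
tool_rot: [0.0, 1.0, 0.004, -0.004]
contact_force: [0.2, 0.4, 0.2]
gripper_width: 0.999
grasp_force: 0.0
```

```bash
python3 - <<'E'
from h import *
plan(.4377,.0087,.04,-88.4)
f=cam('wrist')
cv2.imwrite('pics/w5.png',cv2.resize(f['image'],(768,576)))
E
```

```text
pos [0.3969 0.0097 0.2125] F [0.2 0.4 0.2] w 85.3 t 16.85
before [ 42.    1.3 172.2] after [ 40.7   2.2 172.5] turn [ 0.   0.4 -1.2]
```

View pics/w5.png

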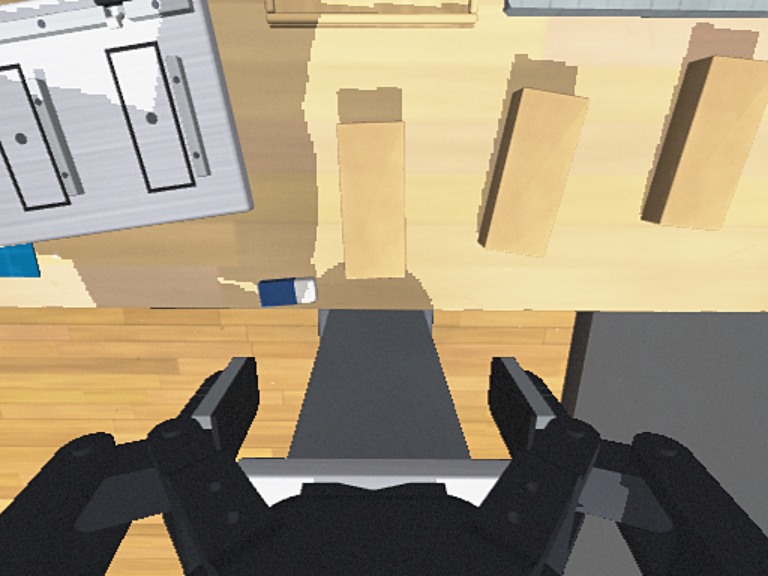

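```bash
cat >> h.py <<'E'
def quad(f,q,z):
    p=np.array([px(f,(u+.5)/1.5-.5,(v+.5)/1.5-.5,z)[:2] for u,v in q]);a=p[0]+p[1]-p[2]-p[3]
    return p.mean(0),np.degrees(np.arctan2(a[1],a[0])),np.linalg.norm(a)/2,np.linalg.norm(p[0]+p[3]-p[1]-p[2])/2
E
python3 - <<'E'
from h import *
f=np.load('/tmp/wrist.npz')
A=quad(f,((338,122),(404,121),(405,277),(345,278)),.025);print('A',A)
print('B',quad(f,((525,88),(588,98),(545,257),(484,243)),.025))
print('n3,n2',[px(f,(u+.5)/1.5-.5,(v+.5)/1.5-.5,.025)[:2] for u,v in((151,118),(20,138))])
plan(*A[0],.023,A[1]-90)
E
```

```text
A (array([0.43876608, 0.01088388]), np.float64(1.914504442835184), np.float64(0.11918731964031284), np.float64(0.048791107142456346))
B (array([ 0.46070026, -0.11168456]), np.float64(-8.228166129095689), np.float64(0.11638276622511697), np.float64(0.04908006855059159))
n3,n2 [array([0.49947129, 0.17309381]), array([0.48503446, 0.27198879])]
pos [0.3971 0.0097 0.2128] F [ 0.5  0.2 -0.4] w 84.6 t 16.9
before [ 42.9  -0.9 189.5] after [ 41.7   0.2 189.8] turn [ 0.   0.4 -1.4]
```

>>> servo_tool:
  moves:
    - [[0,0,0,0,0.4,-1.5,85],[41.5,0,40,0,0,0,70],[0,0,50,0,0,0,70],[0,0,50,0,0,0,70],[0,0,35,0,0,0,70],[0,0,14.5,0,0,0,70],[0,0,0,0,0,0,70],[0,0,0,0,0,0,30],[0,0,0,0,0,0,30],[0,0,0,0,0,0,30],[0,0,0,0,0,0,30]]

```text
time: 18.27
tool_pos: [0.442, 0.0105, 0.0275]
tool_rot: [0.001, 1.0, 0.016, 0.004]
contact_force: [-0.8, -0.1, 7.0]
gripper_width: 0.564
grasp_force: 62.7
```

>>> servo_tool:
  moves:
    - [[0,0,-20,0,0,0,30],[0,0,-40,0,0,0,30],[0,0,-40,0,0,0,30],[0,0,0,0,0,0,30]]

```text
time: 18.77
tool_pos: [0.4424, 0.0105, 0.1295]
tool_rot: [0.001, 1.0, 0.016, 0.006]
contact_force: [0.6, -0.1, -0.9]
gripper_width: 0.567
grasp_force: 62.4
```

```bash
python3 - <<'E'
from h import *
plan(.4605,.371,.12,-81.75)
E
```

```text
pos [0.4424 0.0105 0.1295] F [ 0.6 -0.1 -0.9] w 48.4 t 18.775
before [  29.6 -359.8    9. ] after [  69.7 -354.2    9.5] turn [ 0.2 -0.7 -6.4]
```

>>> servo_tool:
  moves:
    - [[6,-40,0,0,0,-1,30],[6,-48,0,0,0,-1,30],[6,-48,0,0,0,-1,30],[6,-48,0,0,0,-1,30],[6,-48,0,0,0,-1,30],[6,-48,0,0,0,-1,30],[8,-48,0,0,0,0,30],[8,-30,0,0,-0.5,0,30],[0,0,0,0,0,0,30],[0,0,0,0,0,0,30]]

```text
time: 20.02
tool_pos: [0.4585, 0.3712, 0.1236]
tool_rot: [0.002, 0.998, 0.068, -0.004]
contact_force: [-1.2, 0.6, -1.1]
gripper_width: 0.567
grasp_force: 62.5
```

```bash
python3 - <<'E'
from h import *
plan(.463,.374,.055,-81.8)
f=cam('wrist')
cv2.imwrite('pics/w6.png',cv2.resize(f['image'],(768,576)))
E
```

```text
pos [0.4585 0.3712 0.1236] F [-1.2  0.6 -1.1] w 48.4 t 20.025
before [ 5.4 -2.4 68.5] after [ 4.9 -2.2 68.6] turn [ 0.1  0.4 -0.4]
```

View pics/w6.png

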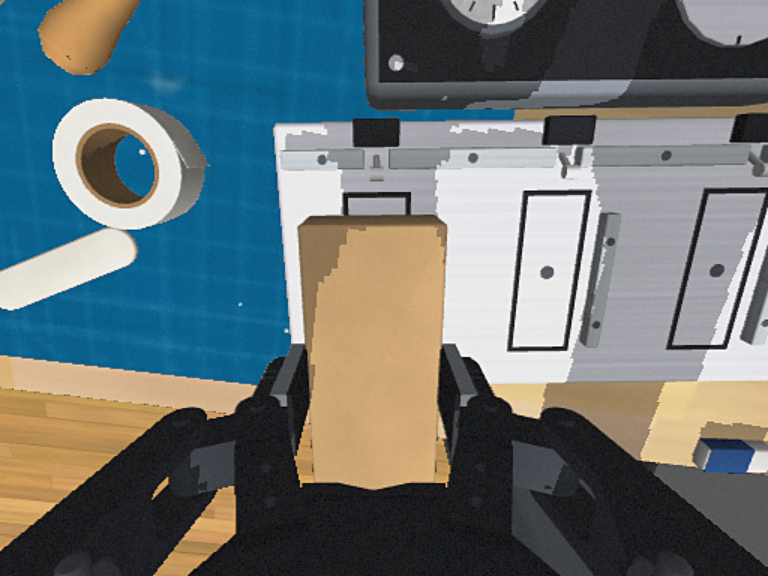

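>>> servo_tool:
  moves:
    - [[5,-2,30,0,0.4,0,30],[0,0,25,0,0,0,30],[0,0,11,0,0,0,30],[0,0,1.5,0,0,0,30],[0,0,1.5,0,0,0,30],[0,0,0,0,0,0,30]]

```text
time: 20.82
tool_pos: [0.4646, 0.375, 0.0571]
tool_rot: [0.0, 0.998, 0.068, 0.002]
contact_force: [0.9, -0.2, -1.2]
gripper_width: 0.561
grasp_force: 62.5
```

>>> servo_tool:
  moves:
    - [[0,0,2,0,0,0,30],[0,0,1.5,0,0,0,30],[0,0,0,0,0,0,30]]

```text
time: 21.2
tool_pos: [0.464, 0.3748, 0.0528]
tool_rot: [0.0, 0.998, 0.068, 0.001]
contact_force: [-0.8, 0.3, 0.2]
gripper_width: 0.562
grasp_force: 62.6
```

>>> servo_tool:
  moves:
    - [[0,0,1.5,0,0,0,30],[0,0,0,0,0,0,30]]

```text
time: 21.45
tool_pos: [0.4642, 0.3749, 0.0527]
tool_rot: [0.001, 0.998, 0.068, 0.001]
contact_force: [-4.6, -2.9, 8.7]
gripper_width: 0.563
grasp_force: 63.5
```

>>> servo_tool:
  moves:
    - [[0,0,-0.8,0,0,0,30],[2,0,0,0,0,0,30],[2,0,0,0,0,0,30],[2,0,0,0,0,0,30],[0,0,0,0,0,0,30]]

```text
time: 22.08
tool_pos: [0.4702, 0.3759, 0.0527]
tool_rot: [0.0, 0.998, 0.068, 0.001]
contact_force: [-3.0, -0.6, 5.4]
gripper_width: 0.566
grasp_force: 63.2
```

>>> servo_tool:
  moves:
    - [[2,0,0,0,0,0,30],[1,0,0,0,0,0,30],[0,0,0,0,0,0,30]]

```text
time: 22.45
tool_pos: [0.4725, 0.3763, 0.0528]
tool_rot: [0.0, 0.998, 0.068, 0.0]
contact_force: [-5.1, -1.0, 7.4]
gripper_width: 0.562
grasp_force: 63.4
```

>>> servo_tool:
  moves:
    - [[1,0,-0.3,0,0,0,30],[1,0,0,0,0,0,30],[0,0,0,0,0,0,30]]

```text
time: 22.82
tool_pos: [0.4726, 0.3763, 0.0527]
tool_rot: [0.001, 0.998, 0.068, -0.002]
contact_force: [-10.8, -1.3, 10.6]
gripper_width: 0.565
grasp_force: 63.8
```

>>> servo_tool:
  moves:
    - [[0,2,0,0,0,0,30],[0,2,0,0,0,0,30],[0,0,0,0,0,0,30]]

```text
time: 23.2
tool_pos: [0.473, 0.3743, 0.0528]
tool_rot: [-0.001, 0.998, 0.069, -0.002]
contact_force: [-11.3, 5.8, 7.2]
gripper_width: 0.566
grasp_force: 63.5
```

>>> servo_tool:
  moves:
    - [[-0.5,2,0,0,0,0,30],[0,0,0,0,0,0,30]]

```text
time: 23.45
tool_pos: [0.4733, 0.3721, 0.0528]
tool_rot: [-0.001, 0.998, 0.069, -0.001]
contact_force: [-8.7, 4.4, 6.7]
gripper_width: 0.562
grasp_force: 63.4
```

>>> servo_tool:
  moves:
    - [[0,1.5,0,0,0,0,30],[0,0,0,0,0,0,30]]

```text
time: 23.7
tool_pos: [0.4735, 0.3707, 0.0528]
tool_rot: [-0.001, 0.998, 0.069, -0.001]
contact_force: [-8.4, 4.3, 7.3]
gripper_width: 0.561
grasp_force: 63.4
```

>>> servo_tool:
  moves:
    - [[0,1.5,0,0,0,0,30],[0,0,0,0,0,0,30]]

```text
time: 23.95
tool_pos: [0.4735, 0.3705, 0.0529]
tool_rot: [-0.003, 0.998, 0.069, -0.001]
contact_force: [-8.9, 10.2, 4.4]
gripper_width: 0.564
grasp_force: 63.2
```

>>> servo_tool:
  moves:
    - [[0,1,0,0,0,0,30],[0,0,0,0,0,0,30]]

```text
time: 24.2
tool_pos: [0.4735, 0.3704, 0.053]
tool_rot: [-0.004, 0.998, 0.069, -0.001]
contact_force: [-9.1, 12.6, 4.4]
gripper_width: 0.565
grasp_force: 63.1
```

>>> servo_tool:
  moves:
    - [[0,-1,0,0,0,0,30],[0,0,0,0,0,0,66],[0,0,0,0,0,0,66],[0,0,0,0,0,0,66],[0,0,-30,0,0,0,66],[0,0,-50,0,0,0,85],[0,0,-50,0,0,0,85],[0,0,-20,0,0,0,85],[0,0,0,0,0,0,85]]

```text
time: 25.32
tool_pos: [0.4761, 0.3675, 0.2035]
tool_rot: [-0.0, 0.998, 0.068, 0.002]
contact_force: [-0.7, 0.2, -0.0]
gripper_width: 0.995
grasp_force: 0.0
```

```bash
python3 - <<'E'
from h import *
f=cam('wrist');plan(.4,-.105,.21,-95)
cv2.imwrite('pics/w7.png',cv2.resize(f['image'],(768,576)))
E
```

```text
pos [0.4751 0.367  0.2012] F [ 0.1  0.1 -1.6] w 84.8 t 25.375
before [-138.5  457.4   -8.2] after [-33.7 476.7  -8.8] turn [ 0.1 -0.1 12.8]
```

View pics/w7.png

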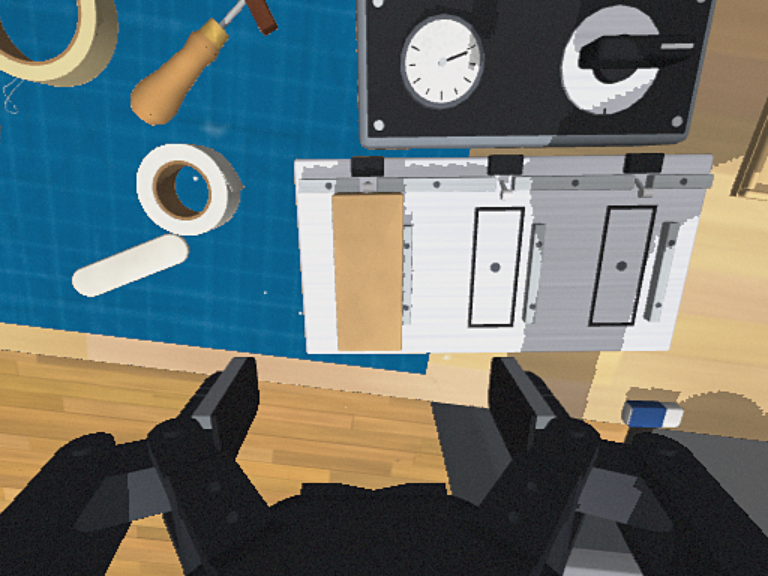

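Raw A is home in nest 1 (end at fence row ~193, side on the stop at col ~402). Next raw B and C.

>>> servo_tool:
  moves:
    - [[-14.7,52,0,0,0,0,85],[-14.7,52,0,0,0,0,85],[-14.7,52,0,0,0,0,85],[-14.7,52,0,0,0,0,85],[-14.7,52,0,0,0,0,85],[-14.7,52,0,0,0,0,85],[-14.7,52,0,0,0,0,85],[-14.7,52,0,0,0,0,85],[-14.7,52,0,0,0,0,85],[-14.7,52,-9,0,0,6,85],[0,0,0,0,0,7,85],[0,0,0,0,0,0,85]]

```text
time: 26.88
tool_pos: [0.3991, -0.1678, 0.2086]
tool_rot: [-0.001, 0.999, -0.045, -0.001]
contact_force: [-0.7, -0.6, 0.0]
gripper_width: 0.995
grasp_force: 0.0
```

```bash
python3 - <<'E'
from h import *
f=cam('wrist');plan(.4,-.17,.21,-95)
cv2.imwrite('pics/w8.png',cv2.resize(f['image'],(768,576)))
E
```

```text
pos [ 0.3994 -0.1674  0.2089] F [ 0.6 -0.9  0.3] w 84.8 t 26.925
before [ 0.8  2.6 -1.1] after [ 0.8  2.6 -1.1] turn [-0.1  0.1 -0.1]
```

View pics/w8.png

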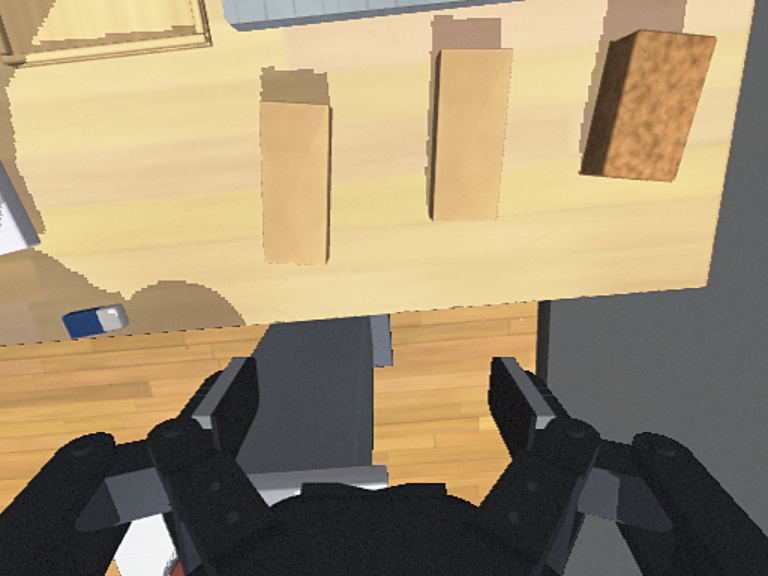

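```bash
python3 - <<'E'
from h import *
f=np.load('/tmp/wrist.npz')
B=quad(f,((261,101),(328,104),(324,264),(263,262)),.025);print('B',B)
C=quad(f,((440,49),(512,49),(498,220),(434,218)),.025);print('C',C)
plan(*B[0],.026,B[1]-90)
E
```

```text
B (array([ 0.45989871, -0.11193062]), np.float64(-9.00364224789078), np.float64(0.11840117916736113), np.float64(0.048313293274569756))
C (array([ 0.48234783, -0.24591748]), np.float64(-4.525314446015354), np.float64(0.1166117569210135), np.float64(0.04964456625064555))
pos [ 0.3994 -0.1674  0.2089] F [ 0.6 -0.9  0.3] w 84.8 t 26.925
before [ 55.7 -60.3 182.9] after [ 51.1 -64.2 182.9] turn [-0.1  0.1  3.9]
```

>>> servo_tool:
  moves:
    - [[28,-30,30,0,0,0,85],[27.5,-30,40,0,0,0,66],[0,0,45,0,0,3.5,66],[0,0,45,0,0,0,66],[0,0,15,0,0,0,66],[0,0,8,0,0,0,66],[0,0,0,0,0,0,30],[0,0,0,0,0,0,30],[0,0,0,0,0,0,30],[0,0,0,0,0,0,30]]

```text
time: 28.18
tool_pos: [0.4624, -0.1138, 0.0298]
tool_rot: [0.001, 0.997, -0.076, 0.002]
contact_force: [-0.2, 0.8, 4.5]
gripper_width: 0.558
grasp_force: 62.3
```

>>> servo_tool:
  moves:
    - [[0,0,-20,0,0,0,30],[0,0,-40,0,0,0,30],[0,0,-40,0,0,0,30],[0,0,0,0,0,0,30]]

```text
time: 28.68
tool_pos: [0.4636, -0.1142, 0.1324]
tool_rot: [0.002, 0.997, -0.076, 0.005]
contact_force: [-0.8, 0.6, -1.7]
gripper_width: 0.56
grasp_force: 62.2
```

```bash
python3 - <<'E'
from h import *
plan(.4788,.2738,.126,-81.8)
E
```

```text
pos [ 0.4636 -0.1142  0.1324] F [-0.8  0.6 -1.7] w 47.8 t 28.675
before [ -43.6 -385.9    5.1] after [  70.4 -381.9    6.4] turn [  0.2  -0.5 -16.9]
```

>>> servo_tool:
  moves:
    - [[-4.4,-40,0,0,0,0,30],[-5.4,-48,0,0,0,0,30],[-5.4,-48,0,0,0,0,30],[-5.4,-48,0,0,0,0,30],[-5.4,-48,0,0,0,0,30],[-5.4,-48,0,0,0,0,30],[-5.4,-48,0,0,0,0,30],[-5.4,-48,0,0,0,-8.5,30],[0,0,0,0,0,-8.5,30],[0,0,0,0,0,0,30],[0,0,0,0,0,0,30]]

```text
time: 30.05
tool_pos: [0.4757, 0.2642, 0.1271]
tool_rot: [0.001, 0.997, 0.071, 0.0]
contact_force: [-0.1, 0.2, -1.0]
gripper_width: 0.559
grasp_force: 62.4
```

```bash
python3 - <<'E'
from h import *
plan(.4795,.2753,.062,-81.8)
E
```

```text
pos [0.4757 0.2642 0.1271] F [-0.1  0.2 -1. ] w 47.7 t 30.05
before [  5.4 -10.5  65.1] after [  5.4 -10.4  65.1] turn [ 0.1  0.  -0. ]
```

>>> servo_tool:
  moves:
    - [[5.4,-10.5,30,0,0,0,30],[0,0,25,0,0,0,30],[0,0,10,0,0,0,30],[0,0,2,0,0,0,30],[0,0,2,0,0,0,30],[0,0,0,0,0,0,30]]

```text
time: 30.8
tool_pos: [0.4808, 0.2761, 0.0601]
tool_rot: [0.0, 0.997, 0.072, 0.002]
contact_force: [-0.1, 0.7, -1.0]
gripper_width: 0.562
grasp_force: 62.4
```

>>> servo_tool:
  moves:
    - [[0,0,1.5,0,0,0,30],[0,0,1,0,0,0,30],[0,0,0,0,0,0,30]]

```text
time: 31.18
tool_pos: [0.4801, 0.276, 0.0567]
tool_rot: [0.0, 0.997, 0.073, 0.001]
contact_force: [-0.3, -1.2, -1.1]
gripper_width: 0.558
grasp_force: 62.4
```

>>> servo_tool:
  moves:
    - [[0,0,1.5,0,0,0,30],[0,0,0.5,0,0,0,30],[0,0,0,0,0,0,30]]

```text
time: 31.55
tool_pos: [0.4803, 0.276, 0.055]
tool_rot: [0.0, 0.997, 0.073, 0.001]
contact_force: [-1.2, -0.9, 2.6]
gripper_width: 0.563
grasp_force: 62.7
```

Contact at 0.055. Push to the fence, then the stop.

>>> servo_tool:
  moves:
    - [[2,0,0,0,0,0,30],[2,0,0,0,0,0,30],[2,0,0,0,0,0,30],[1,0,0,0,0,0,30],[0,0,0,0,0,0,30]]

```text
time: 32.17
tool_pos: [0.4865, 0.277, 0.055]
tool_rot: [0.001, 0.997, 0.073, -0.0]
contact_force: [-5.7, -1.1, 7.4]
gripper_width: 0.563
grasp_force: 63.3
```

>>> servo_tool:
  moves:
    - [[1,0,0,0,0,0,30],[0.5,0,0,0,0,0,30],[0,0,0,0,0,0,30]]

```text
time: 32.55
tool_pos: [0.4866, 0.2771, 0.055]
tool_rot: [0.001, 0.997, 0.073, -0.002]
contact_force: [-11.5, -2.8, 12.6]
gripper_width: 0.561
grasp_force: 63.8
```

>>> servo_tool:
  moves:
    - [[-0.3,2,-0.7,0,0,0,30],[0,1.5,0,0,0,0,30],[0,1.5,0,0,0,0,30],[0,0,0,0,0,0,30]]

```text
time: 33.05
tool_pos: [0.487, 0.2735, 0.0551]
tool_rot: [-0.001, 0.997, 0.073, -0.001]
contact_force: [-8.1, 5.1, 6.1]
gripper_width: 0.562
grasp_force: 63.1
```

>>> servo_tool:
  moves:
    - [[0,1,0,0,0,0,30],[0,0,0,0,0,0,30]]

```text
time: 33.3
tool_pos: [0.4872, 0.2726, 0.0551]
tool_rot: [-0.001, 0.997, 0.073, -0.001]
contact_force: [-8.8, 4.8, 4.9]
gripper_width: 0.559
grasp_force: 63.1
```

>>> servo_tool:
  moves:
    - [[0,1,0,0,0,0,30],[0,1,0,0,0,0,30],[0,0,0,0,0,0,30]]

```text
time: 33.67
tool_pos: [0.4874, 0.2715, 0.0551]
tool_rot: [-0.002, 0.997, 0.072, -0.001]
contact_force: [-8.6, 7.8, 5.1]
gripper_width: 0.559
grasp_force: 63.0
```

>>> servo_tool:
  moves:
    - [[0,0.6,0,0,0,0,30],[0,0,0,0,0,0,30]]

```text
time: 33.92
tool_pos: [0.4874, 0.2715, 0.0551]
tool_rot: [-0.003, 0.997, 0.072, -0.001]
contact_force: [-9.7, 9.4, 5.4]
gripper_width: 0.562
grasp_force: 63.0
```

>>> servo_tool:
  moves:
    - [[0,-0.8,0,0,0,0,30],[0,0,0,0,0,0,66],[0,0,0,0,0,0,66],[0,0,0,0,0,0,66],[0,0,-30,0,0,0,66],[0,0,-50,0,0,0,85],[0,0,-50,0,0,0,85],[0,0,-20,0,0,0,85],[0,0,0,0,0,0,85]]

```text
time: 35.05
tool_pos: [0.4901, 0.2697, 0.2068]
tool_rot: [0.0, 0.997, 0.072, 0.002]
contact_force: [0.2, 0.1, -0.7]
gripper_width: 0.996
grasp_force: 0.0
```

```bash
python3 - <<'E'
from h import *
a=cv2.imread('pics/topd.png'); g=cam('top')['image']
b=cv2.resize(g[140:255,245:390],None,fx=5,fy=5,interpolation=cv2.INTER_CUBIC)
d=cv2.absdiff(a,b).max(2); r=d[270:470,420:530]; print('C diff',r.mean(),(r>40).mean(), 'cork',d[270:430,580:690].mean())
f=cam('wrist'); np.savez('/tmp/w_nest2.npz',**{k:np.array(v) for k,v in f.items()})
plan(.4823,-.2459,.2,-94.6)
E
```

```text
C diff 7.113863636363637 0.0 cork 6.39875
pos [0.4883 0.2691 0.2032] F [ 0.6  0.2 -1.3] w 85.0 t 35.15
before [-80.4 508.7   4.3] after [ 35.3 513.8   3.2] turn [ 0.1  0.1 12.9]
```

C unmoved so far. Go there.

>>> servo_tool:
  moves:
    - [[-8,50,0,0,0,0,85],[-8,51,0,0,0,0,85],[-8,51,0,0,0,0,85],[-8,51,0,0,0,0,85],[-8,51,0,0,0,0,85],[-8,51,0,0,0,0,85],[-8,51,0,0,0,0,85],[-8,51,0,0,0,0,85],[-8,51,0,0,0,0,85],[-8.4,51,0,0,0,6.5,66],[0,0,0,0,0,6.5,66],[0,0,0,0,0,0,66]]

```text
time: 36.65
tool_pos: [0.4821, -0.2455, 0.2028]
tool_rot: [-0.001, 0.999, -0.041, -0.001]
contact_force: [0.4, 0.3, 0.2]
gripper_width: 0.776
grasp_force: 0.0
```

```bash
python3 - <<'E'
from h import *
plan(.4823,-.2459,.026,-94.6)
f=cam('wrist'); im=f['image'].copy()
c,s=np.cos(np.radians(-4.6)),np.sin(np.radians(-4.6))
q=np.array([proj(f,(.4823+a*.06*c-b*.025*s,-.2459+a*.06*s+b*.025*c,.025)) for a,b in((1,1),(1,-1),(-1,-1),(-1,1))])
cv2.polylines(im,[np.int32(np.round(q))],True,(0,0,255),1)
n=np.load('/tmp/w_nest2.npz')['image']
cv2.imwrite('pics/w9.png',np.hstack([cv2.resize(im,(400,300),interpolation=cv2.INTER_AREA),cv2.resize(n,(400,300),interpolation=cv2.INTER_AREA)]))
E
```

```text
pos [ 0.4821 -0.2455  0.2028] F [0.4 0.3 0.2] w 66.3 t 36.65
before [  0.7   0.7 176.8] after [  0.3   0.3 176.8] turn [-0.1  0.1 -0.1]
```

View pics/w9.png

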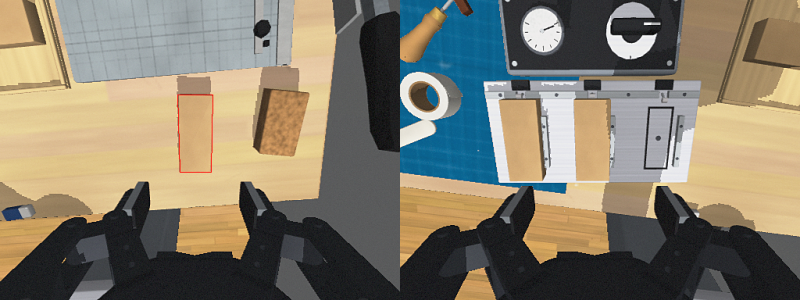

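C is right under the predicted outline; A and B look home in nests 1 and 2.

>>> servo_tool:
  moves:
    - [[0,0,50,0,0,0,66],[0,0,50,0,0,0,66],[0,0,45,0,0,0,66],[0.5,0.5,20,0,0,0,66],[0,0,12,0,0,0,66],[0,0,0,0,0,0,66],[0,0,0,0,0,0,30],[0,0,0,0,0,0,30],[0,0,0,0,0,0,30],[0,0,0,0,0,0,30]]

```text
time: 37.95
tool_pos: [0.4857, -0.2475, 0.0312]
tool_rot: [0.001, 0.999, -0.041, 0.003]
contact_force: [0.5, -0.2, 6.2]
gripper_width: 0.557
grasp_force: 62.5
```

>>> servo_tool:
  moves:
    - [[0,0,-20,0,0,0,30],[0,0,-40,0,0,0,30],[0,0,-40,0,0,0,30],[0,0,0,0,0,0,30]]

```text
time: 38.45
tool_pos: [0.4862, -0.2479, 0.1334]
tool_rot: [0.003, 0.999, -0.041, 0.005]
contact_force: [0.5, 0.2, -0.8]
gripper_width: 0.564
grasp_force: 62.0
```

```bash
python3 - <<'E'
from h import *
plan(.493,.176,.126,-81.8)
E
```

```text
pos [ 0.4862 -0.2479  0.1334] F [ 0.5  0.2 -0.8] w 48.2 t 38.45
before [ -27.8 -423.1    5. ] after [  67.2 -418.6    7.4] turn [  0.3  -0.5 -12.9]
```

>>> servo_tool:
  moves:
    - [[-3,-47,0,0,0,0,30],[-3,-47,0,0,0,0,30],[-3,-47,0,0,0,0,30],[-3,-47,0,0,0,0,30],[-3,-47,0,0,0,0,30],[-3,-47,0,0,0,0,30],[-3,-47,0,0,0,0,30],[-3,-47,0,0,0,0,30],[-3,-46,0,0,0,-6.5,30],[0,0,0,0,0,-6.5,30],[0,0,0,0,0,0,30],[0,0,0,0,0,0,30]]

```text
time: 39.95
tool_pos: [0.4909, 0.176, 0.1276]
tool_rot: [0.001, 0.997, 0.072, 0.0]
contact_force: [0.6, 1.3, -1.9]
gripper_width: 0.555
grasp_force: 62.2
```

```bash
python3 - <<'E'
from h import *
plan(.4931,.1753,.062,-81.8)
E
```

```text
pos [0.4909 0.176  0.1276] F [ 0.6  1.3 -1.9] w 47.4 t 39.95
before [ 2.1  0.9 65.6] after [ 2.1  1.  65.6] turn [ 0.1 -0.   0. ]
```

>>> servo_tool:
  moves:
    - [[2,0.5,30,0,0,0,30],[0,0,25,0,0,0,30],[0,0,10,0,0,0,30],[0,0,2.5,0,0,0,30],[0,0,2,0,0,0,30],[0,0,1,0,0,0,30],[0,0,0,0,0,0,30]]

```text
time: 40.83
tool_pos: [0.494, 0.1763, 0.0586]
tool_rot: [0.0, 0.997, 0.073, 0.001]
contact_force: [0.2, 1.0, -0.7]
gripper_width: 0.557
grasp_force: 62.2
```

>>> servo_tool:
  moves:
    - [[0,0,1.2,0,0,0,30],[0,0,0.8,0,0,0,30],[0,0,0,0,0,0,30]]

```text
time: 41.2
tool_pos: [0.4937, 0.1763, 0.0564]
tool_rot: [0.0, 0.997, 0.073, 0.001]
contact_force: [-2.2, 0.9, 2.6]
gripper_width: 0.557
grasp_force: 62.6
```

>>> servo_tool:
  moves:
    - [[2,0,0,0,0,0,30],[2,0,0,0,0,0,30],[2,0,0,0,0,0,30],[1,0,0,0,0,0,30],[0,0,0,0,0,0,30]]

```text
time: 41.82
tool_pos: [0.5009, 0.1773, 0.0564]
tool_rot: [0.0, 0.997, 0.073, 0.001]
contact_force: [-2.0, -0.5, 4.8]
gripper_width: 0.56
grasp_force: 62.9
```

>>> servo_tool:
  moves:
    - [[1,0,0,0,0,0,30],[0.5,0,0,0,0,0,30],[0,0,0,0,0,0,30]]

```text
time: 42.2
tool_pos: [0.5022, 0.1775, 0.0564]
tool_rot: [0.001, 0.997, 0.073, 0.001]
contact_force: [-3.2, 0.7, 6.5]
gripper_width: 0.558
grasp_force: 62.9
```

>>> servo_tool:
  moves:
    - [[1,0,-0.3,0,0,0,30],[1,0,0,0,0,0,30],[0,0,0,0,0,0,30]]

```text
time: 42.58
tool_pos: [0.5023, 0.1775, 0.0564]
tool_rot: [0.001, 0.997, 0.073, -0.002]
contact_force: [-10.3, -1.7, 11.1]
gripper_width: 0.56
grasp_force: 63.4
```

At the fence. Now the side stop.

>>> servo_tool:
  moves:
    - [[-0.3,2,-0.6,0,0,0,30],[0,1.5,0,0,0,0,30],[0,1.5,0,0,0,0,30],[0,1,0,0,0,0,30],[0,0,0,0,0,0,30]]

```text
time: 43.2
tool_pos: [0.503, 0.173, 0.0565]
tool_rot: [-0.001, 0.997, 0.073, -0.001]
contact_force: [-6.0, 4.5, 4.8]
gripper_width: 0.563
grasp_force: 62.8
```

>>> servo_tool:
  moves:
    - [[0,1,0,0,0,0,30],[0,0,0,0,0,0,30]]

```text
time: 43.45
tool_pos: [0.503, 0.1729, 0.0565]
tool_rot: [-0.002, 0.997, 0.073, -0.001]
contact_force: [-7.0, 7.6, 4.5]
gripper_width: 0.561
grasp_force: 62.8
```

>>> servo_tool:
  moves:
    - [[0,0.8,0,0,0,0,30],[0,0,0,0,0,0,30],[0,-0.8,0,0,0,0,30],[0,0,0,0,0,0,66],[0,0,0,0,0,0,66],[0,0,0,0,0,0,66],[0,0,-30,0,0,0,66],[0,0,-50,0,0,0,85],[0,0,-50,0,0,0,85],[0,0,-20,0,0,0,85],[0,0,0,0,0,0,85]]

```text
time: 44.82
tool_pos: [0.5053, 0.1709, 0.2083]
tool_rot: [0.0, 0.997, 0.072, 0.002]
contact_force: [0.7, -0.1, -0.5]
gripper_width: 0.999
grasp_force: 0.0
```

```bash
python3 - <<'E'
from h import *
f=cam('wrist'); plan(.627,.248,.2,8)
np.savez('/tmp/w_all.npz',**{k:np.array(v) for k,v in f.items()})
n,v=np.array((.4995,.173)),0
im=f['image']
uv=[proj(f,(x,y,.05)) for x in(.38,.58) for y in(.1,.42)];uv=np.array(uv);a=np.clip(uv.min(0),0,None).astype(int);b=uv.max(0).astype(int);print(a,b)
c=im[a[1]:min(b[1],384),a[0]:min(b[0],512)]
s=min(800/c.shape[1],600/c.shape[0]);cv2.imwrite('pics/w10.png',cv2.resize(c,None,fx=s,fy=s,interpolation=cv2.INTER_CUBIC))
E
```

```text
pos [0.5042 0.1707 0.2061] F [ 0.6  0.  -0.4] w 85.1 t 44.875
before [132.7 -58.7   6.1] after [ 59.5 132.4   6.1] turn [  0.1   0.  -89.7]
[10 71] [326 281]
```

View pics/w10.png

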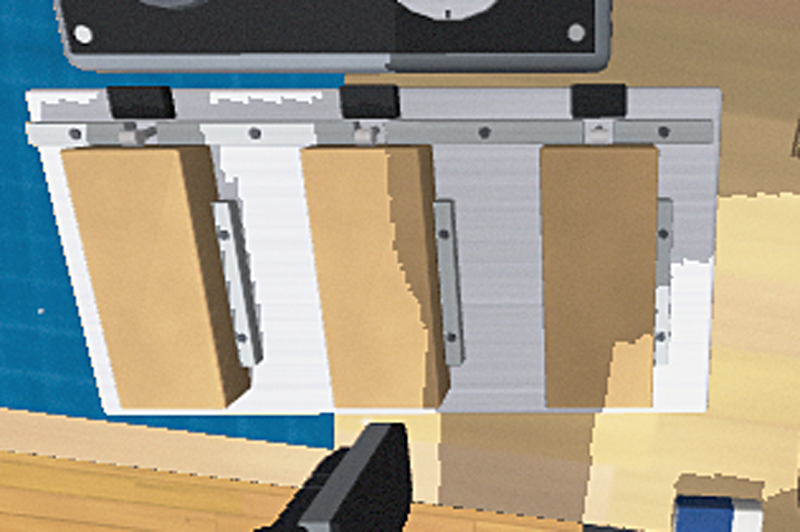

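All three blocks sit square against the fence and stops with the rollers pushed back into the slots. Switch on now.

>>> servo_tool:
  moves:
    - [[44,-20,0,0,0,0,85],[44,-20,0,0,0,0,45],[44.5,-18.5,0,0,0,0,45],[0,0,0,0,0,-10,45],[0,0,0,0,0,-10,45],[0,0,0,0,0,-10,45],[0,0,0,0,0,-10,45],[0,0,0,0,0,-10,45],[0,0,0,0,0,-10,45],[0,0,0,0,0,-10,45],[0,0,0,0,0,-10,45],[0,0,0,0,0,-9.7,45]]

```text
time: 46.38
tool_pos: [0.6255, 0.2474, 0.2028]
tool_rot: [-0.001, 0.654, 0.757, -0.002]
contact_force: [0.1, 0.3, 0.3]
gripper_width: 0.525
grasp_force: 0.0
```

>>> servo_tool:
  moves:
    - [[0,0,0,0,0,0,45]]

```text
time: 46.5
tool_pos: [0.6257, 0.2475, 0.2034]
tool_rot: [-0.0, 0.657, 0.754, -0.002]
contact_force: [-0.0, -1.0, -0.3]
gripper_width: 0.525
grasp_force: 0.0
```

```bash
python3 - <<'E'
from h import *
plan(.6265,.2475,.09,8.2)
E
```

```text
pos [0.6257 0.2475 0.2034] F [-0.  -1.  -0.3] w 44.8 t 46.5
before [1.000e-01 1.200e+00 1.134e+02] after [ -0.2   0.8 113.4] turn [-0.2  0.1 -0.3]
```

>>> servo_tool:
  moves:
    - [[0,0.8,40,0,0,0,45],[0,0,35,0,0,0,45],[0,0,20,0,0,0,45],[0,0,16,0,0,0,45],[0,0,0,0,0,0,0],[0,0,0,0,0,0,0],[0,0,0,0,0,0,0],[0,0,0,0,0,0,0]]

```text
time: 47.5
tool_pos: [0.6259, 0.2478, 0.0969]
tool_rot: [-0.001, 0.656, 0.755, -0.002]
contact_force: [-9.5, -1.2, 2.3]
gripper_width: 0.123
grasp_force: 60.6
```

>>> servo_tool:
  moves:
    - [[0,0,0,0,0,10,0],[0,0,0,0,0,10,0],[0,0,0,0,0,10,0],[0,0,0,0,0,10,0],[0,0,0,0,0,10,0],[0,0,0,0,0,10,0],[0,0,0,0,0,10,0],[0,0,0,0,0,10,0],[0,0,0,0,0,9,0],[0,0,0,0,0,0,0]]

```text
time: 48.75
tool_pos: [0.6268, 0.247, 0.0969]
tool_rot: [0.002, 0.997, 0.078, -0.001]
contact_force: [-6.3, -4.6, 1.0]
gripper_width: 0.124
grasp_force: 60.4
```

>>> servo_tool:
  moves:
    - [[0,0,0,0,0,0,45],[0,0,0,0,0,0,45],[0,0,0,0,0,0,45],[0,0,-20,0,0,0,45],[0,0,-40,0,0,0,45],[0,0,-50,0,0,0,45],[-40,0,-30,0,0,0,85],[-40,0,0,0,0,0,85],[0,0,0,0,0,0,85],[0,0,0,0,0,0,85]]

```text
time: 50.0
tool_pos: [0.5494, 0.2357, 0.2372]
tool_rot: [0.0, 0.997, 0.079, 0.002]
contact_force: [-0.5, 0.5, -0.5]
gripper_width: 0.994
grasp_force: 0.0
```

```bash
python3 - <<'E'
from h import *
f=cam('wrist'); im=f['image']; plan(.55,.24,.23,-82)
cv2.imwrite('pics/w11.png',cv2.resize(im,(768,576)))
E
```

```text
pos [0.5496 0.2357 0.2368] F [-0.4 -0.7  1.2] w 85.1 t 50.05
before [ 1.  -4.2  6.8] after [ 1.  -4.2  6.8] turn [ 0.1 -0.2  1. ]
```

View pics/w11.png

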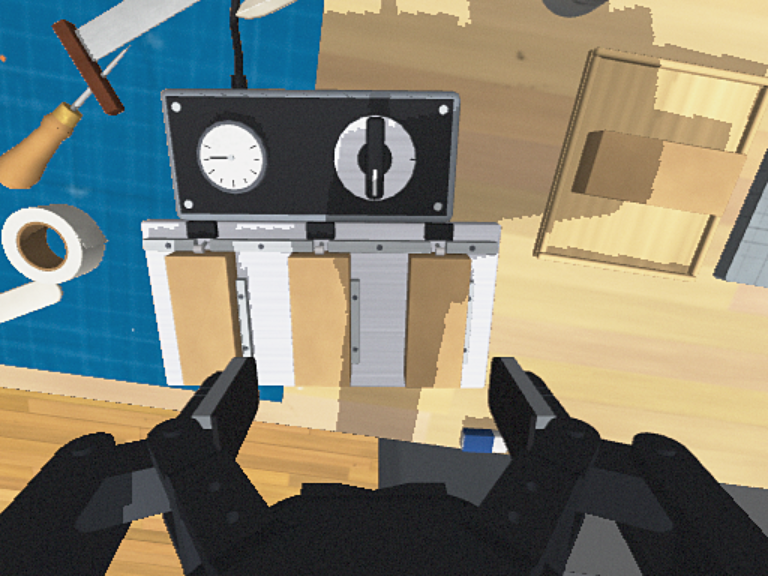

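```bash
python3 -c "
from plant import manip
print(manip.job_done())"
```

```text
the job is handed in; nothing more can be done
None
```

The job is handed in and the last picture shows it done, but the verdict wasn't shown: the vacuum went off first, the one sanded block lies flat in the tray, the three raw blocks are home in their nests, the vacuum is back on, and the bystanders I could see are where they were; I viewed 15 pictures, one over the limit of 14.

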